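# Lengthen the hooped plant support by one hole

## Task

Two extending plant-support frames are fastened to the florist's bench; work on the one whose sliding section ends in a round hoop, not the one with the straight crossbar. Pull its lock plunger up by the knob, slide the section outward (hoop away from the base) to the very next hole, and press the plunger fully home there. Finish holding: do not let go of the knob, but keep the fingers on it, gripping or pressing, with the pin home; leave the other frame and the other things on the bench alone.

Things in the scene. Friction and masses are not known exactly. Their poses are not given: they have to be found in the camera images.
- hoop: Fixed base of the frame that ends in a round hoop: plank 300 x 80 x 12 mm, two saddles, steel bar 20 mm wide, top 50 mm above the bench, with four holes 11 mm long, 40 mm apart. Origin: on the bench under the hole where the pin starts; x runs along the bar outward to the head, z up. Holes lie 40 mm behind, 40 and 80 mm ahead of the start.
- hoop_section (a joint): Travel (m) along the bar of the section with a round hoop: aluminium collar 60 x 38 mm, top 60 mm above the bench, brass rods, rungs and head. 0 = starting hole, grows outward (base +x, head away from the plank), 0.040 = next hole outward; range -0.043 to 0.083. About 2.5 N friction, stays where left. Pin in a hole: 1.5 mm play either way.
- hoop_lock (a joint): Lift (m) of the lock plunger of the frame with a round hoop: 0 = pin home, 10 mm deep; above 0.010 clear of the bar; 0.016 = fully out (hard stop). Moves vertically against about 4 N friction, no spring: stays where left, must be pressed home. The pin is 8 mm thick, round-ended, and finds a hole from 3 mm off.
- hoop_knob: Black plunger knob of the frame with a round hoop, in the middle of the collar: upright cylinder 26 mm wide, 24 mm tall, fixed on the lock pin. Origin: centre of its underside, 76 mm above the bench with the pin home (knob centre 88 mm, top 100 mm). Below it 16 mm free height over the collar's top, with a bush 18 mm wide, 10 mm tall in the middle.
- hoop_head (a point): On the centre of the brass hoop (84 mm outer width, lying level), 188 mm from the plunger's axis, 58 mm above the bench; it travels with the sliding section.
- tee: Fixed base of the frame that ends in a straight crossbar: plank 300 x 80 x 12 mm, two saddles, steel bar 20 mm wide, top 50 mm above the bench, with four holes 11 mm long, 40 mm apart. Origin: on the bench under the hole where the pin starts; x runs along the bar outward to the head, z up. Holes lie 40 mm behind, 40 and 80 mm ahead of the start.
- tee_section (a joint): Travel (m) along the bar of the section with a straight crossbar: aluminium collar 60 x 38 mm, top 60 mm above the bench, brass rods, rungs and head. 0 = starting hole, grows outward (base +x, head away from the plank), 0.040 = next hole outward; range -0.043 to 0.083. About 2.5 N friction, stays where left. Pin in a hole: 1.5 mm play either way.
- tee_lock (a joint): Lift (m) of the lock plunger of the frame with a straight crossbar: 0 = pin home, 10 mm deep; above 0.010 clear of the bar; 0.016 = fully out (hard stop). Moves vertically against about 4 N friction, no spring: stays where left, must be pressed home. The pin is 8 mm thick, round-ended, and finds a hole from 3 mm off.
- tee_knob: Black plunger knob of the frame with a straight crossbar, in the middle of the collar: upright cylinder 26 mm wide, 24 mm tall, fixed on the lock pin. Origin: centre of its underside, 76 mm above the bench with the pin home (knob centre 88 mm, top 100 mm). Below it 16 mm free height over the collar's top, with a bush 18 mm wide, 10 mm tall in the middle.
- tee_head (a point): On the middle of the brass crossbar (100 mm long), 200 mm from the plunger's axis, 58 mm above the bench; it travels with the sliding section.
- hoop_next_hole (a point): Centre of the mouth, in the bar's top, of the next hole outward of the hooped frame: 40 mm from the starting hole. Fixed to the base.
- scissors: a pair of yellow-handled scissors lying flat, 150 mm long, loose, to be left alone. Origin: centre of its underside.
- candlestick: a small brass candlestick 100 mm tall, 56 mm foot, loose, to be left alone. Origin: centre of its underside.
- spool: a wooden wire spool standing, 48 mm wide, 36 mm tall, loose, to be left alone. Origin: centre of its underside.
- jar: an open glass jar, 70 mm wide, 90 mm tall, loose, to be left alone. Origin: centre of its underside.
- pot: a terracotta pot, 100 mm wide, 85 mm tall, loose, to be left alone. Origin: centre of its underside.
- pod: a dried lotus seed pod standing on its narrow end, 72 mm wide, 52 mm tall, loose, to be left alone. Origin: centre of its underside.
- bowl: a white bowl, 140 mm wide, 55 mm tall, loose, to be left alone. Origin: centre of its underside.

How it is judged:
By the outcome, as a careful person would: the job done as asked, in the order asked, and still so for the second after the job is handed in, while the arm keeps its last pose, push and grip.
It also fails if it takes over 35 s, if anything falls off the work surface, if the arm or the gripper's body presses on something with over 40 N, if the wrist force passes 120 N, or if a joint passes its speed limit or range.

## Robot

A 6-joint arm with a two-finger parallel gripper is mounted at the origin on the work surface. World frame = base frame: x ahead of the robot, y to its left, z up, the work surface at z = 0. Lengths are in m, angles in rad, forces in N, time in s.
With the tool pointing down it reaches from about 0.225 to 0.875 m from the base axis. Payload 3.4 kg.
Tool frame: the origin (TCP) lies at the very end of the fingers, on their centre line; the grasp point (between the pads) lies behind it (manip.grasp_offset is the z of the grasp point in the tool frame, in m); z points along the fingers, y is the line along which they close (so a half turn about z gives the same grasp; the last joint's range is limited). The gripper opens to 85 mm and grips with 20 to 120 N. Pads are 22 mm wide; open, the fingers measure 114 mm over their backs; the gripper's body (76 mm by 85 mm) begins 54 mm behind the grasp point. The pads swing forward as they close: fully open they stand 13 mm farther back than shut.
Start: joints at [-1.239, 0.276, 1.505, -0, 1.361, -0.121], TCP at [0.252, -0.517, 0.231] pointing down, gripper open.
Joint ranges: [-2.89, 2.89], [-0.75, 2.08], [0.22, 2.7], [-1.18, 4.32], [0.11, 2.71], [-2.7, 2.7]. Speed limits (rad/s): [2.57, 2.57, 3.14, 3.14, 3.14, 3.14].

## Interface

Orientations are given as a unit quaternion [w, x, y, z].
In Python, from rig import manip gives the robot as it stands.
- The arm moves only by the shell command python3 -m pendant 'ROWS' [FORCE]. ROWS is JSON, a list of rows, each an object of numbers: "dx", "dy", "dz": the shift along the tool's x, y, z in m; "rx", "ry", "rz": the turn, a rotation vector about the tool's x, y, z in degrees; "hand": the finger opening in m, from 0 to 0.0854. In form: [{"dx": .., "dy": .., "dz": .., "rx": .., "ry": .., "rz": .., "hand": ..}, ...]. A call has 1 to 12 rows; each row shifts and turns the commanded pose from where the row before left it, along the tool's axes as they then stand; what a row does not reach is not made up. A row lasts 1/12 s, in which the tool goes at most 41.7 mm and 7.16 degrees, less where a joint would pass 70% of its speed; a pose out of reach is approached as far as the arm can. A call is refused whole if a number of a shift passes 0.0417 or a number of a turn 7.16, either way. A call with a gripper value outside its range is refused whole. The fingers move at their own pace and stop on an object; FORCE is the grip in N (left out, the last holds). Time passes only in rows, so rows that do not move let the fingers close. It gives the time, the measured TCP pose, the force, the opening and the grip force at its end, in the units of the state.
- manip.get_state(): the state, without advancing time (a new reading comes with each control period).
- manip.get_image(name): name is "scene" or "top" or "wrist"; returns a dict with "frame" (480x640x3 uint8, red, green, blue), "fx", "fy", "cx", "cy" (pixels), "distortion" ([k1, k2, p1, p2, k3] as OpenCV has them; the pictures are not rectified), "position" and "attitude" of the camera in the world; the wrist camera has in their place "mount" (4x4, takes a point from camera to tool coordinates, whose origin is the TCP and whose axes are the flange's). Camera axes: x right, y up, looking along -z (the intrinsics and any distortion apply to the point x, -y, -z); pixel columns grow to the right and rows downward; lengths in m; the calibration is good to about 2 mm. A picture is of the moment at which its call begins: read the wrist's pose just before it. There is no depth.
- manip.sign_off(): hands the job in; it is judged then, once.
The state is a dict: "clock": time; "qpos": joint angles; "qd": joint speeds; "effort": joint torques, N m; "position": TCP position; "ee_rot": TCP orientation; "contact_force": force on the tool from outside, world axes, zero at the start; "moment": the same for the moment, N m; "width": finger opening in m; "gripper_force": force on a finger pad.
Only numpy, scipy, OpenCV 4.12 (cv2) and the standard library are available. Lean on these libraries where they do the work, as an engineer would, in place of code of your own. Each camera call takes 0.05 s, during which the arm holds its last target. There are 200 camera calls.

## Working session

There is one attempt and no reset: what is moved stays moved. The work goes in short steps, Python scripts to look and compute and a shell command to move; the robot and the scene stay as the last step left them, time stands still between calls to the robot, and variables do not carry over. Pictures are saved under pics/ and viewed, at most 10 in all, crops included, and the job is handed in when it is done.

```bash
mkdir -p pics; python3 - <<'E'
from rig import manip
import cv2,json,numpy as np
print(manip.get_state(), manip.grasp_offset)
for n in("scene","top"):
    r=manip.get_image(n); cv2.imwrite(f"pics/{n}0.png",r["frame"][:,:,::-1])
    print({k:v for k,v in r.items() if k!="frame"})
E
```

```text
{'clock': 0.0, 'qpos': array([-1.23898453e+00,  2.76568192e-01,  1.50618258e+00,  4.33759870e-05,
        1.36067028e+00, -1.20977799e-01]), 'qd': array([-1.34155605e-03,  1.03732086e-03,  1.08865646e-04, -9.95485863e-05,
        1.46915740e-03,  1.70095970e-04]), 'effort': array([ 6.77214175e-04, -4.16773009e+01, -2.45803624e+01,  9.90477793e-05,
        1.11355731e-02, -3.03341405e-07]), 'position': array([ 0.25139076, -0.51652949,  0.23043528]), 'ee_rot': array([-9.11353173e-04,  9.74482583e-01,  2.24461265e-01, -7.51043868e-05]), 'contact_force': array([ 0.28701981,  0.47083163, -1.11859312]), 'moment': array([-0.01798639,  0.04639605, -0.00311725]), 'gripper_force': 0.0, 'width': 0.08577504946240817} -0.0187
{'fx': 511.9224134220429, 'fy': 511.9224134220429, 'cx': 316.7877168379854, 'cy': 241.17179260000415, 'distortion': array([-0.07978147,  0.        ,  0.        ,  0.        ,  0.        ]), 'position': array([1.42273823, 0.33126273, 0.93239815]), 'attitude': array([0.52210439, 0.23126849, 0.32110552, 0.75552176])}
{'fx': 440.6308338708989, 'fy': 440.6308338708989, 'cx': 317.8635599979129, 'cy': 232.77275548579362, 'distortion': array([-0.09312512,  0.        ,  0.        ,  0.        ,  0.        ]), 'position': array([0.44820217, 0.00979315, 1.33080633]), 'attitude': array([-0.69589821, -0.0410096 ,  0.03416543,  0.71615405])}
```

View pics/top0.png

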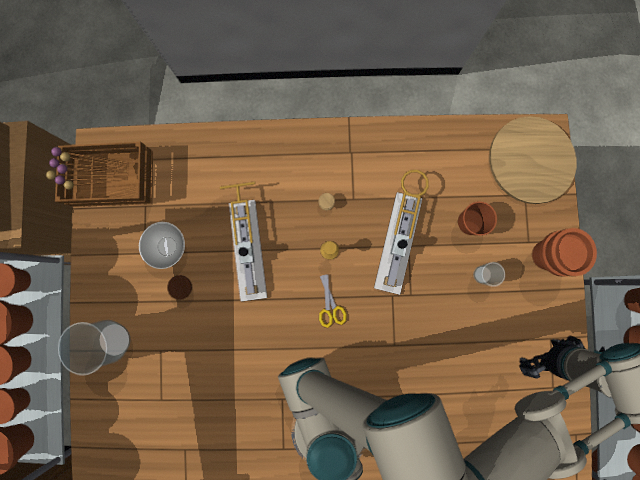

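View pics/scene0.png

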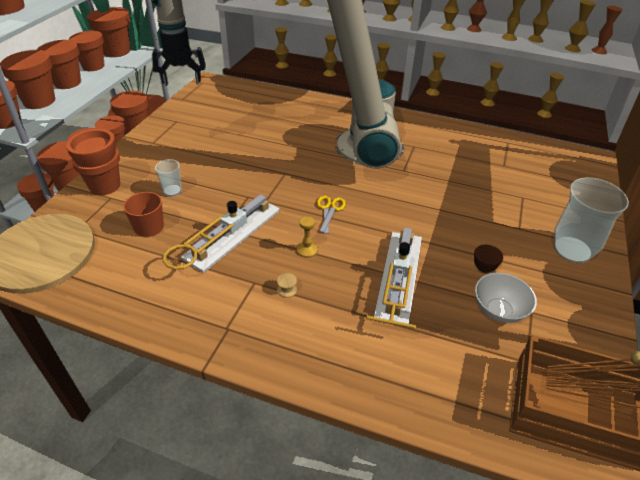

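The hooped frame is the right one in the top view: knob near (402,244), hoop near (415,183). In the scene view the knob is at about (232,208) and the hoop at (180,257). Now I'll measure both.

```bash
cat > h.py <<'E'
from rig import manip
import cv2,numpy as np
from scipy.spatial.transform import Rotation as R
def rot(q): return R.from_quat(np.roll(q,-1)).as_matrix()
def pose(r,st=None):
    if "mount" in r:
        T=np.array(r["mount"]); A=rot(st["ee_rot"]); return A@T[:3,3]+st["position"],A@T[:3,:3]
    return np.array(r["position"]),rot(r["attitude"])
def ray(r,uv,st=None):
    K=np.array([[r["fx"],0,r["cx"]],[0,r["fy"],r["cy"]],[0,0,1]])
    x,y=cv2.undistortPoints(np.array([[uv]],float),K,np.array(r["distortion"]))[0,0]
    p,A=pose(r,st); return p,A@np.array([x,-y,-1])
def onz(r,uv,z,st=None):
    p,d=ray(r,uv,st); return p+d*(z-p[2])/d[2]
def proj(r,X,st=None):
    p,A=pose(r,st); c=A.T@(np.array(X)-p); K=np.array([[r["fx"],0,r["cx"]],[0,r["fy"],r["cy"]],[0,0,1]])
    return cv2.projectPoints(np.array([[c[0],-c[1],-c[2]]]),np.zeros(3),np.zeros(3),K,np.array(r["distortion"]))[0][0,0]
def blob(m,uv):
    n,l,s,c=cv2.connectedComponentsWithStats(m.astype(np.uint8))
    i=1+np.argmin(np.hypot(*(c[1:]-uv).T)+1000*(s[1:,4]<15)); return c[i],s[i]
def report(P):  # where point P lies from the TCP in tool axes
    st=manip.get_state(); return rot(st["ee_rot"]).T@(P-st["position"])
E
python3 - <<'E'
from h import *
for n,g,box in(("top",(402,244),(395,165,435,200)),("scene",(232,205),(160,240,200,272))):
    r=manip.get_image(n); f=r["frame"].astype(int)
    c,s=blob(f.max(2)<45,g); print(n,"knob",c,s)
    print(" knob@.088",onz(r,c,.088),"@.1",onz(r,c,.1))
    x0,y0,x1,y1=box; sub=f[y0:y1,x0:x1]; hsv=cv2.cvtColor(sub.astype(np.uint8),cv2.COLOR_RGB2HSV)
    m=(sub[...,0]>110)&(hsv[...,1]>165)
    ys,xs=np.nonzero(m)
    if len(xs)>5:
        e=cv2.fitEllipse(np.c_[xs,ys].astype(np.int32)); print(" hoop",e, onz(r,np.array(e[0])+(x0,y0),.058))
    big=cv2.resize(f[y0-10:y0+110,x0-25:x0+105].astype(np.uint8),None,fx=3,fy=3,interpolation=2)
    mm=np.zeros(f.shape,np.uint8); mm[y0:y1,x0:x1][m]=255
    mb=cv2.resize(mm[y0-10:y0+110,x0-25:x0+105],None,fx=3,fy=3,interpolation=0)
    globals()[n]=np.hstack([big,mb])
cv2.imwrite("pics/c1.png",cv2.resize(np.vstack([top,scene]),(650,600))[:,:,::-1])
E
```

```text
top knob [402.18965517 243.70689655] [398 240   9   8  58]
 knob@.088 [ 0.54292156 -0.21796209  0.088     ] @.1 [ 0.54200699 -0.21576298  0.1       ]
 hoop ((18.63524055480957, 19.103084564208984), (24.49484634399414, 29.485393524169922), 38.39099884033203) [ 0.72028491 -0.2661845   0.058     ]
scene knob [231.71590909 206.78409091] [228 201   9  12  88]
 knob@.088 [ 0.53916488 -0.21824617  0.088     ] @.1 [ 0.55172161 -0.21043693  0.1       ]
 hoop ((20.246047973632812, 15.467494010925293), (22.749841690063477, 33.67582702636719), 67.36187744140625) [ 0.71752239 -0.26914846  0.058     ]
```

View pics/c1.png

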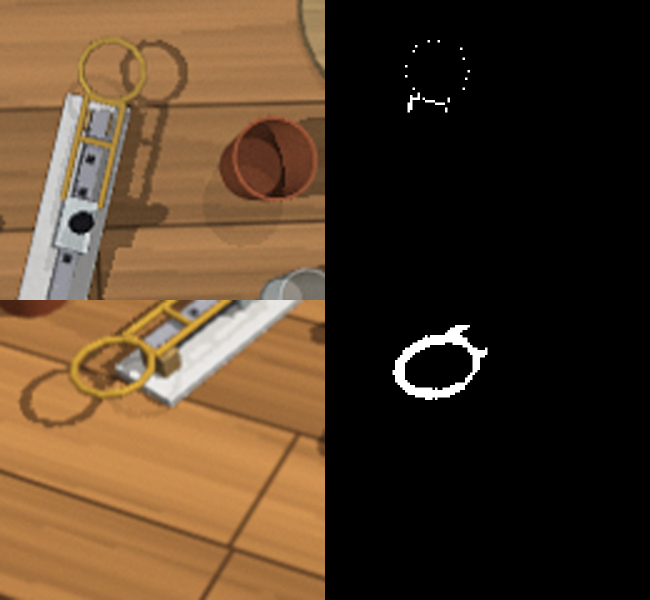

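The crop confirms a clean hoop. Its centre in the top view is about (414.4,183), and the knob is at (402.2,243.8). That puts the knob near (0.542,-0.217), with the bar heading about -15.5°. I'll move above it, turn so the fingers close along the bar, and measure again from the wrist.

```bash
python3 -m pendant '[{"dx":0.0327,"dy":-0.0119},{"dx":0.0327,"dy":-0.0119},{"dx":0.0327,"dy":-0.0119},{"dx":0.0327,"dy":-0.0119},{"dx":0.0327,"dy":-0.0119},{"dx":0.0327,"dy":-0.0119},{"dx":0.0327,"dy":-0.0119},{"dx":0.0327,"dy":-0.0119},{"dx":0.0327,"dy":-0.0119},{"dx":0.0327,"dy":-0.0119},{"dx":0.0327,"dy":-0.0119},{"dx":0.0327,"dy":-0.0119}]'
python3 -m pendant '[{"rz":-6.9},{"rz":-6.9},{"rz":-6.9},{"rz":-6.9},{"rz":-6.9},{"rz":-6.9},{"rz":-6.9},{},{}]'
python3 - <<'E'
from h import *
st=manip.get_state(); r=manip.get_image("wrist"); f=r["frame"]
print(np.array(r["mount"]).round(3).tolist(), r["fx"],r["distortion"],st["qpos"].round(2))
print("proj knob top",proj(r,(.542,-.217,.1),st),"next hole",proj(r,(.581,-.228,.05),st),"hoop",proj(r,(.723,-.268,.058),st))
cv2.imwrite("pics/w1.png",f[:,:,::-1])
E
```

```text
[[0.001, 0.962, 0.273, 0.067], [1.0, -0.001, -0.001, 0.001], [-0.001, 0.273, -0.962, -0.142], [0.0, 0.0, 0.0, 1.0]] 359.8748877740157 [0.02415766 0.         0.         0.         0.        ] [-1.24  0.28  1.51 -0.    1.36 -0.12]
proj knob top [ -14.35809013 -670.64744227] next hole [ 105.64795543 -560.50020285] hoop [  276.6883578  -1092.65958901]invalid input
invalid input
```

View pics/w1.png

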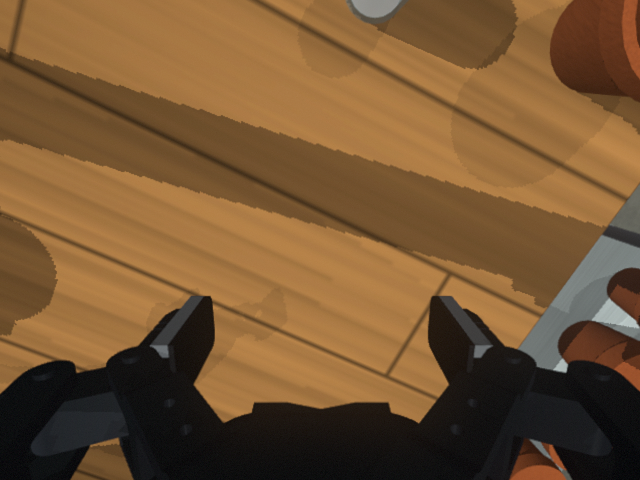

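The wrist picture shows only bench and fingers, because both calls were refused and the arm hasn't moved. The rows probably need every key, so I'll test that with one row.

```bash
python3 -m pendant '[{"dx":0.0327,"dy":-0.0119,"dz":0,"rx":0,"ry":0,"rz":0,"hand":0.085}]'
```

```text
clock: 0.33
position: [0.273, -0.4961, 0.2308]
ee_rot: [0.001, 0.975, 0.222, -0.002]
contact_force: [0.7, 0.3, 0.6]
width: 0.085
gripper_force: 0.0
```

```bash
python3 -m pendant '[{"dx":0.0327,"dy":-0.0119,"dz":0,"rx":0,"ry":0,"rz":0,"hand":0.085},{"dx":0.0327,"dy":-0.0119,"dz":0,"rx":0,"ry":0,"rz":0,"hand":0.085},{"dx":0.0327,"dy":-0.0119,"dz":0,"rx":0,"ry":0,"rz":0,"hand":0.085},{"dx":0.0327,"dy":-0.0119,"dz":0,"rx":0,"ry":0,"rz":0,"hand":0.085},{"dx":0.0327,"dy":-0.0119,"dz":0,"rx":0,"ry":0,"rz":0,"hand":0.085},{"dx":0.0327,"dy":-0.0119,"dz":0,"rx":0,"ry":0,"rz":0,"hand":0.085},{"dx":0.0327,"dy":-0.0119,"dz":0,"rx":0,"ry":0,"rz":0,"hand":0.085},{"dx":0.0327,"dy":-0.0119,"dz":0,"rx":0,"ry":0,"rz":0,"hand":0.085},{"dx":0.0327,"dy":-0.0119,"dz":0,"rx":0,"ry":0,"rz":0,"hand":0.085},{"dx":0.0327,"dy":-0.0119,"dz":0,"rx":0,"ry":0,"rz":0,"hand":0.085},{"dx":0.0327,"dy":-0.0119,"dz":0,"rx":0,"ry":0,"rz":0,"hand":0.085}]'
python3 -m pendant '[{"dx":0,"dy":0,"dz":0,"rx":0,"ry":0,"rz":-6.9,"hand":0.085},{"dx":0,"dy":0,"dz":0,"rx":0,"ry":0,"rz":-6.9,"hand":0.085},{"dx":0,"dy":0,"dz":0,"rx":0,"ry":0,"rz":-6.9,"hand":0.085},{"dx":0,"dy":0,"dz":0,"rx":0,"ry":0,"rz":-6.9,"hand":0.085},{"dx":0,"dy":0,"dz":0,"rx":0,"ry":0,"rz":-6.9,"hand":0.085},{"dx":0,"dy":0,"dz":0,"rx":0,"ry":0,"rz":-6.9,"hand":0.085},{"dx":0,"dy":0,"dz":0,"rx":0,"ry":0,"rz":-6.9,"hand":0.085},{"dx":0,"dy":0,"dz":0,"rx":0,"ry":0,"rz":0,"hand":0.085},{"dx":0,"dy":0,"dz":0,"rx":0,"ry":0,"rz":0,"hand":0.085}]'
python3 - <<'E'
from h import *
st=manip.get_state(); r=manip.get_image("wrist"); f=r["frame"]
print(st["qpos"].round(2), rot(st["ee_rot"]).round(3).tolist())
print("proj knob top",proj(r,(.542,-.217,.1),st),"next hole",proj(r,(.581,-.228,.05),st),"hoop",proj(r,(.723,-.268,.058),st))
cv2.imwrite("pics/w2.png",f[:,:,::-1])
E
```

```text
clock: 1.25
position: [0.5429, -0.2155, 0.2313]
ee_rot: [0.0, 0.974, 0.225, -0.0]
contact_force: [0.8, -0.5, 0.7]
width: 0.0849
gripper_force: 0.0
clock: 2.0
position: [0.5419, -0.217, 0.2312]
ee_rot: [-0.0, 0.798, 0.602, -0.0]
contact_force: [0.2, 0.2, 0.5]
width: 0.0851
gripper_force: 0.0
[-0.5   0.29  1.49 -0.    1.37 -0.22] [[0.274, 0.962, -0.0], [0.962, -0.274, 0.0], [-0.0, -0.0, -1.0]]
proj knob top [321.95168994 225.50306786] next hole [366.04263248 212.32262823] hoop [533.83729072 213.53311608]
```

View pics/w2.png

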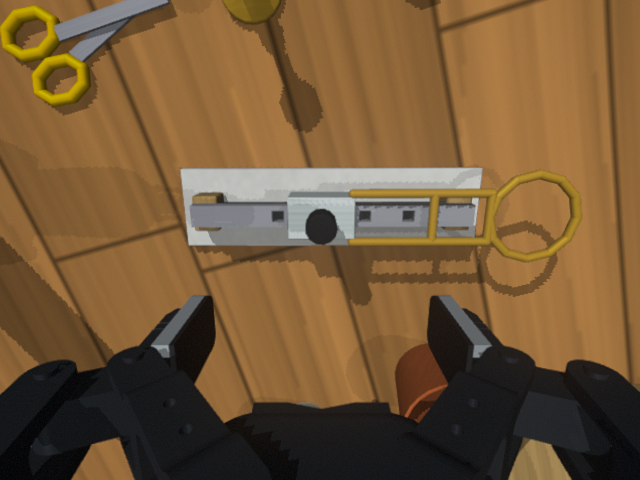

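The wrist view shows the knob at (321,226), which matches the projection (322,225.5) to under 0.5 mm. The bar lies along the closing line and the next hole is at (364,216). I'll go down and grip.

```bash
python3 -m pendant '[{"dx":0,"dy":0,"dz":0.02,"rx":0,"ry":0,"rz":0,"hand":0.085},{"dx":0,"dy":0,"dz":0.02,"rx":0,"ry":0,"rz":0,"hand":0.085},{"dx":0,"dy":0,"dz":0.02,"rx":0,"ry":0,"rz":0,"hand":0.085},{"dx":0,"dy":0,"dz":0.02,"rx":0,"ry":0,"rz":0,"hand":0.085},{"dx":0,"dy":0,"dz":0.02,"rx":0,"ry":0,"rz":0,"hand":0.085},{"dx":0,"dy":0,"dz":0.02,"rx":0,"ry":0,"rz":0,"hand":0.085},{"dx":0,"dy":0,"dz":0.02,"rx":0,"ry":0,"rz":0,"hand":0.085},{"dx":0,"dy":0,"dz":0.02,"rx":0,"ry":0,"rz":0,"hand":0.085},{"dx":0,"dy":0,"dz":0,"rx":0,"ry":0,"rz":0,"hand":0.085},{"dx":0,"dy":0,"dz":0,"rx":0,"ry":0,"rz":0,"hand":0.085}]' 50
python3 -m pendant '[{"dx":0,"dy":0,"dz":0,"rx":0,"ry":0,"rz":0,"hand":0.0},{"dx":0,"dy":0,"dz":0,"rx":0,"ry":0,"rz":0,"hand":0.0},{"dx":0,"dy":0,"dz":0,"rx":0,"ry":0,"rz":0,"hand":0.0},{"dx":0,"dy":0,"dz":0,"rx":0,"ry":0,"rz":0,"hand":0.0},{"dx":0,"dy":0,"dz":0,"rx":0,"ry":0,"rz":0,"hand":0.0},{"dx":0,"dy":0,"dz":0,"rx":0,"ry":0,"rz":0,"hand":0.0},{"dx":0,"dy":0,"dz":0,"rx":0,"ry":0,"rz":0,"hand":0.0},{"dx":0,"dy":0,"dz":0,"rx":0,"ry":0,"rz":0,"hand":0.0},{"dx":0,"dy":0,"dz":0,"rx":0,"ry":0,"rz":0,"hand":0.0},{"dx":0,"dy":0,"dz":0,"rx":0,"ry":0,"rz":0,"hand":0.0},{"dx":0,"dy":0,"dz":0,"rx":0,"ry":0,"rz":0,"hand":0.0}]' 50
```

```text
clock: 2.88
position: [0.5413, -0.2167, 0.0705]
ee_rot: [-0.001, 0.798, 0.603, -0.001]
contact_force: [0.5, -0.3, 0.9]
width: 0.0848
gripper_force: 0.0
clock: 3.8
position: [0.5422, -0.2172, 0.0724]
ee_rot: [0.001, 0.797, 0.604, 0.0]
contact_force: [-1.8, 0.0, 5.6]
width: 0.0244
gripper_force: 48.9
```

```bash
python3 -m pendant '[{"dx":0,"dy":0,"dz":-0.004,"rx":0,"ry":0,"rz":0,"hand":0.0},{"dx":0,"dy":0,"dz":-0.004,"rx":0,"ry":0,"rz":0,"hand":0.0},{"dx":0,"dy":0,"dz":-0.004,"rx":0,"ry":0,"rz":0,"hand":0.0},{"dx":0,"dy":0,"dz":-0.004,"rx":0,"ry":0,"rz":0,"hand":0.0},{"dx":0,"dy":0,"dz":0,"rx":0,"ry":0,"rz":0,"hand":0.0},{"dx":0,"dy":0,"dz":0,"rx":0,"ry":0,"rz":0,"hand":0.0},{"dx":0,"dy":0,"dz":0,"rx":0,"ry":0,"rz":0,"hand":0.0}]' 50
python3 - <<'E'
from h import *
st=manip.get_state(); r=manip.get_image("wrist"); f=r["frame"]
s=manip.get_image("scene")["frame"][150:290,140:320]
cv2.imwrite("pics/w3.png",np.hstack([cv2.resize(f,(400,300)),cv2.resize(s,(386,300),interpolation=2)])[:,:,::-1])
E
```

```text
clock: 4.38
position: [0.5421, -0.2172, 0.088]
ee_rot: [0.0, 0.797, 0.604, 0.0]
contact_force: [-0.3, -0.2, 1.6]
width: 0.0245
gripper_force: 50.0
```

View pics/w3.png

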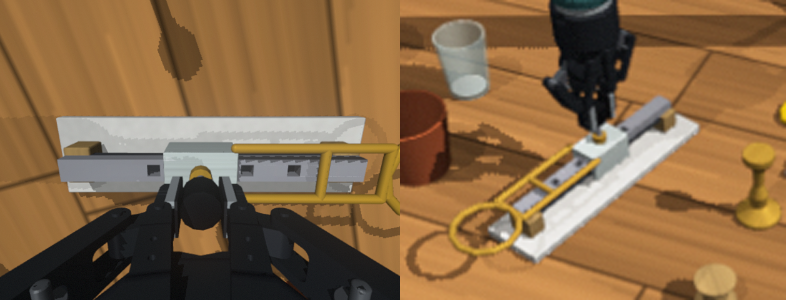

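The knob is in the grip and raised, with the bush visible beneath it; the tool lifted 15.6 mm. Now I'll slide it 40 mm outward along tool +y.

```bash
python3 -m pendant '[{"dx":0,"dy":0.005,"dz":0,"rx":0,"ry":0,"rz":0,"hand":0.0},{"dx":0,"dy":0.005,"dz":0,"rx":0,"ry":0,"rz":0,"hand":0.0},{"dx":0,"dy":0.005,"dz":0,"rx":0,"ry":0,"rz":0,"hand":0.0},{"dx":0,"dy":0.005,"dz":0,"rx":0,"ry":0,"rz":0,"hand":0.0},{"dx":0,"dy":0.005,"dz":0,"rx":0,"ry":0,"rz":0,"hand":0.0},{"dx":0,"dy":0.005,"dz":0,"rx":0,"ry":0,"rz":0,"hand":0.0},{"dx":0,"dy":0.005,"dz":0,"rx":0,"ry":0,"rz":0,"hand":0.0},{"dx":0,"dy":0.005,"dz":0,"rx":0,"ry":0,"rz":0,"hand":0.0},{"dx":0,"dy":0,"dz":0,"rx":0,"ry":0,"rz":0,"hand":0.0},{"dx":0,"dy":0,"dz":0,"rx":0,"ry":0,"rz":0,"hand":0.0},{"dx":0,"dy":0,"dz":0,"rx":0,"ry":0,"rz":0,"hand":0.0}]' 50
python3 - <<'E'
from h import *
st=manip.get_state(); p=st["position"]-np.array([.5421,-.2172,.0880]); A=rot(st["ee_rot"])
print("moved in tool axes",(A.T@p).round(4),st["contact_force"])
E
```

```text
clock: 5.4
position: [0.582, -0.2284, 0.0872]
ee_rot: [0.001, 0.797, 0.603, 0.001]
contact_force: [1.3, -1.2, -1.5]
width: 0.0246
gripper_force: 49.7
moved in tool axes [0.0001 0.0414 0.001 ] [ 1.26570148 -1.16866446 -1.45379439]
```

```bash
python3 -m pendant '[{"dx":0,"dy":0,"dz":0.003,"rx":0,"ry":0,"rz":0,"hand":0.0},{"dx":0,"dy":0,"dz":0.003,"rx":0,"ry":0,"rz":0,"hand":0.0},{"dx":0,"dy":0,"dz":0.003,"rx":0,"ry":0,"rz":0,"hand":0.0},{"dx":0,"dy":0,"dz":0.003,"rx":0,"ry":0,"rz":0,"hand":0.0},{"dx":0,"dy":0,"dz":0.003,"rx":0,"ry":0,"rz":0,"hand":0.0},{"dx":0,"dy":0,"dz":0.002,"rx":0,"ry":0,"rz":0,"hand":0.0},{"dx":0,"dy":0,"dz":0,"rx":0,"ry":0,"rz":0,"hand":0.0},{"dx":0,"dy":0,"dz":0,"rx":0,"ry":0,"rz":0,"hand":0.0}]' 50
python3 - <<'E'
from h import *
s=[manip.get_state()]
for i in range(3): r=manip.get_image("wrist"); s.append(manip.get_state())
print(np.mean([a["position"] for a in s],0),np.mean([a["contact_force"] for a in s],0))
q=manip.get_image("scene")["frame"][150:290,140:320]
cv2.imwrite("pics/w4.png",np.hstack([cv2.resize(r["frame"],(400,300)),cv2.resize(q,(386,300),interpolation=2)])[:,:,::-1])
E
```

```text
clock: 6.07
position: [0.5812, -0.2282, 0.0722]
ee_rot: [0.001, 0.797, 0.604, 0.001]
contact_force: [0.4, -0.6, 12.5]
width: 0.0246
gripper_force: 51.3
[ 0.58121388 -0.22820561  0.0722544 ] [ 0.6663926  -0.31168541 12.83675276]
```

View pics/w4.png

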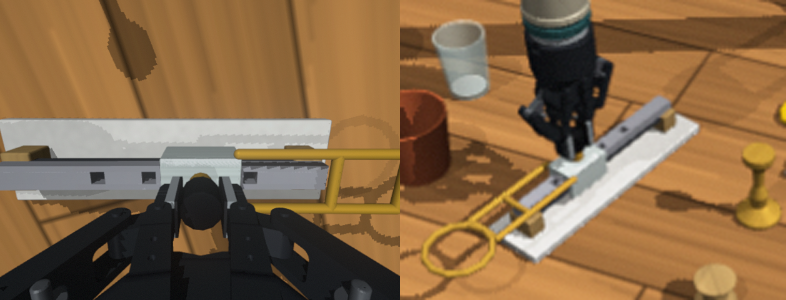

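The section is one hole out: the wrist view shows two open holes behind the collar and one ahead. Height is back at the home value (72.2 mm against 72.4 mm at the start). I'll press slightly more to confirm the pin is at its stop.

```bash
python3 -m pendant '[{"dx":0,"dy":0,"dz":0.001,"rx":0,"ry":0,"rz":0,"hand":0.0},{"dx":0,"dy":0,"dz":0.0005,"rx":0,"ry":0,"rz":0,"hand":0.0},{"dx":0,"dy":0,"dz":0,"rx":0,"ry":0,"rz":0,"hand":0.0},{"dx":0,"dy":0,"dz":0,"rx":0,"ry":0,"rz":0,"hand":0.0},{"dx":0,"dy":0,"dz":0,"rx":0,"ry":0,"rz":0,"hand":0.0}]' 50
python3 - <<'E'
from h import *
s=[manip.get_state()]
for i in range(4): r=manip.get_image("wrist"); s.append(manip.get_state())
print(np.mean([a["position"] for a in s],0),np.mean([a["contact_force"] for a in s],0))
E
```

```text
clock: 6.68
position: [0.5812, -0.2283, 0.0722]
ee_rot: [0.002, 0.797, 0.604, 0.001]
contact_force: [-2.8, 0.4, 20.0]
width: 0.0244
gripper_force: 51.9
[ 0.58125489 -0.22823631  0.07216115] [-1.52692805  0.44994224 19.39024365]
```

The height held still while the force rose from 12.8 to 19.4 N, so the pin is hard home and still gripped. Handing in.

```bash
python3 -c "
from rig import manip
print(manip.sign_off())"
```

```text
the job is handed in; nothing more can be done
None
```

The hooped frame's section now sits one hole further out (40 mm), with the plunger pressed fully home and the knob still gripped; I moved nothing else, and the job is handed in.

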